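Move the press-and-turn safety cap to the open blade canister

ROBOT

A 6-joint arm with a two-finger parallel gripper is mounted at the origin on the work surface; the furniture and walls round the work are solid. World frame = base frame: x ahead of the robot, y to its left, z up, the work surface at z = 0. Lengths are in m, angles in rad, forces in N, time in s.
With the tool pointing down it reaches from about 0.375 to 0.9 m from the base axis. Payload 3.1 kg.
Tool frame: the origin (TCP) lies on the centre line of the jaws, within the pads' length; the fingertips stand robot.tip_reach ahead of it and the grasp point (between the pads) is the TCP (robot.tip_reach is the distance from the TCP to the fingertips, in m); z points along the fingers, y is the direction in which the jaws open and shut (so a half turn about z gives the same grasp; the last joint's range is limited). The gripper opens to 87 mm and grips with 3 to 60 N. Pads are 19 mm wide; open, the fingers measure 117 mm over their backs; the gripper's body (75 mm by 190 mm) begins 51 mm behind the grasp point.
Start: joints at [1.111, 0.527, 1.433, -0, 1.181, -0.178], TCP at [0.174, 0.6, 0.242] pointing down, gripper open.
Joint ranges: [-3.08, 3.08], [-0.75, 2.2], [0.22, 2.44], [-1.43, 4.57], [0, 2.65], [-2.85, 2.85]. Speed limits (rad/s): [2.79, 2.79, 3.14, 3.14, 3.14, 3.14].

INTERFACE

Orientations are given as a unit quaternion [x, y, z, w].
In Python, from rig import telemetry, viewer, robot gives the robot as it stands. The module is installed in compiled form; this text tells all that it offers.
- The arm moves only by the tool step_arm, never from a script. Its argument "targets" is a list of rows, each an object of numbers: "dx", "dy", "dz": the shift along the tool's x, y, z in m; "rx", "ry", "rz": the turn, a rotation vector about the tool's x, y, z in degrees. In form: [{"dx": .., "dy": .., "dz": .., "rx": .., "ry": .., "rz": ..}, ...]. A call has exactly 5 rows; each row is the pose to reach, as a shift and turn from the pose measured when the call began, along the tool's axes at that moment; what a row does not reach only later rows make up. A row lasts 1/8 s, in which the tool goes at most 62.5 mm and 10.7 degrees, less where a joint would pass 70% of its speed; a pose out of reach is approached as far as the arm can. A call with a gripper value outside its range is refused whole. "gripper" is the opening, from 0 (shut) to 1 (fully open), set as the call begins (left out, the last holds). The fingers move at their own pace and stop on an object; "force" is the grip in N (left out, the last holds). Time passes only in rows, so rows that repeat a pose let the fingers close, or fill a call up. It gives the time, the measured TCP pose, the force and the opening at its end, in the units of the state.
- telemetry.get_obs(): the state, without advancing time (a new reading comes with each control period).
- viewer.camera(name): name is "scene" or "side" or "wrist"; returns a dict with "img" (480x640x3 uint8, blue, green, red), "depth" (480x640 float32, m along the optical axis (not along the pixel's ray), 0 where there is no reading), "K" (3x3 intrinsics, pixels), "k1" (the pictures are not rectified: a ray, as slopes to the right and down, at radius r is drawn at 1 + k1 r^2 times it, then the intrinsics apply), "R" (3x3) and "t" (3): a world point X has camera coordinates R X + t. Camera axes: x right, y down, z forward; pixel columns grow to the right and rows downward; lengths in m; the calibration is good to about 2 mm. A picture is of the moment at which its call begins.
- robot.hand_in(): hands the job in, once; it reports no verdict.
The state is a dict: "time": time; "q": joint angles; "joint_velocities": joint speeds; "joint_torque": joint torques, N m; "position": TCP position; "tool_rot": TCP orientation; "ft_force": force on the tool from outside, world axes, zero at the start; "moment": the same for the moment, N m; "grip_width": finger opening in m.
Only numpy, scipy, OpenCV 4.12 (cv2) and the standard library are available. Lean on these libraries where they do the work, as an engineer would, in place of code of your own. Each camera call takes 0.05 s, during which the arm holds its last target.

TASK

The canister of worn blades has been left open and the safety cap is on the empty canister. Press the cap down firmly, turn it counter-clockwise while pressed and lift it off; then fit it on the open canister, press it down, turn it clockwise to the stop and let it spring up so that it is locked there. Leave the wax tin and the sanding block where they are.

Things in the scene. Friction and masses are not known exactly. Their poses are not given: they have to be found in the camera images.
- cap_grip (a point): Loose grey safety cap, 0.3 to 0.52 kg: 83 mm across, 50 mm high, with a grip bar across its top 68 mm long, 16 thick, 26 high (76 high in all). This point: on the cap's axis inside the bar, 13 mm above the flat top, 63 above the skirt's lower edge. z up, x along the bar, y across it (grip across y). Same after a half turn. Locked: 38 mm above the canister's rim, cap x along canister x.
- cap_entry (a point): Lower end of one entry slot in the cap's skirt (19 mm wide, open below; skirt 72 mm inside): 30 degrees counter-clockwise from cap x, seen from above; its twin is opposite. To fit, the canister's lugs must enter these slots: bar 60 degrees (within 8) counter-clockwise of the canister's x (half turn alike), then lower over the neck. The spring meets the rim with cap_grip 50 mm above it.
- cap_pocket (a point): Pocket where a lug sits when locked, on cap +y (twin on -y), 10 mm deep, lugs loose by 3 degrees. Lugs leave only while the cap is 10 to 14 mm below its locked height (12 is best; 14 is a hard stop). Unlock: keep it pressed, turn 60 degrees counter-clockwise from above (52 to 68; stop at 68), lift. Lock: press to that height, turn 60 degrees clockwise to the stop, let it rise 10 to 14 mm.
- cap_liner (a joint): Spring disc inside the cap that pushes on the rim (m): 0 when the cap is locked, -0.012 when the cap is off, +0.012 when pressed 12 mm below the locked height. Its push is 9 N at 0 and grows by 0.75 N per mm (18 N at 12 mm, of which the cap's weight gives 3 to 5 N). Turning the cap unpressed only jams it.
- safety_cap: The same cap; origin at the centre of the lower edge of its skirt, axes as for cap_grip.
- empty_canister_rim (a point): Empty aluminium canister that wears the cap at the start, fixed to the mat by a round wooden foot (112 mm across); body 92 mm across, neck 66 mm across with a tapered top (61 mm), 122 mm high. This point: centre of its rim, z up. Two steel lugs 8 mm wide, 9 high stick out of the neck along +y and -y, centred 12 mm below the rim, to 45 mm from the axis. Same after a half turn about z.
- blade_canister_rim (a point): Open canister with worn steel blades standing inside below its rim, the same in shape and size as the other and fixed likewise. This point is the centre of its rim; axes and lugs as for the other.
- wax_tin: Bystander: round brown wax tin, 61 mm across, 26 mm high; origin under its centre.
- sanding_block: Bystander: wooden sanding block 53 x 97 x 28 mm; origin under its centre.

How it is judged:
By the outcome, as a careful person would: the job done as asked, in the order asked, and still so for the second after the job is handed in, with the robot touching nothing.
It also fails if it takes over 58 s, if anything falls off the work surface, if the arm or the gripper's body presses on something with over 40 N, if the wrist force passes 120 N, or if a joint passes its speed limit or range.

## Working session

There is one attempt and no reset: what is moved stays moved. The work goes in short steps, Python scripts to look and compute and a tool call to move; the robot and the scene stay as the last step left them, time stands still between calls to the robot, and variables do not carry over. Pictures are saved under pics/ and viewed, and the job is handed in when it is done.

Besides the shell and the picture viewer there is one more tool, called as name([rows], argument=value, ...), one row to a line, values as JSON. step_arm: Moves the arm, as the interface text tells. Its arguments: {"type":"object","properties":{"targets":{"type":"array"},"gripper":{"type":"number"},"force":{"type":"number"}},"required":["targets"]}

```bash
mkdir -p pics; ls
python3 - <<'E'
from rig import telemetry, viewer, robot
import cv2,numpy as np
print(telemetry.get_obs(), robot.tip_reach)
for n in ["scene","side","wrist"]:
    c=viewer.camera(n); cv2.imwrite(f"pics/{n}0.png",c["img"]); np.savez(f"{n}0.npz",**c)
    print(n,c["K"].tolist(),c["k1"],c["R"].tolist(),c["t"])
E
```

```text
pics
{'time': 0.0, 'q': array([ 1.11052424e+00,  5.28475611e-01,  1.43388174e+00, -5.59847907e-06,
        1.18137553e+00, -1.78517018e-01]), 'joint_velocities': array([ 1.21060954e-05, -2.85369378e-04,  5.28050879e-04, -1.75935979e-04,
       -7.20597030e-04,  1.04136145e-03]), 'joint_torque': array([ 2.79090364e-05, -4.40052581e+01, -1.76584715e+01,  6.33656234e-02,
        5.83838322e-02, -1.67370699e-04]), 'position': array([0.17345401, 0.59974408, 0.24057232]), 'tool_rot': array([ 1.40410873e-01,  9.90092744e-01, -1.01680302e-03, -3.33548251e-04]), 'ft_force': array([ 0.05424733, -0.00969581,  0.41620787]), 'moment': array([0.01353905, 0.02815591, 0.03841805]), 'grip_width': 0.08699101369056297} 0.019
scene [[553.9784333664926, 0.0, 313.28286430008905], [0.0, 553.9784333664926, 238.42937523921995], [0.0, 0.0, 1.0]] 0.03431667563060094 [[0.6910621360661514, -0.7226219260559801, -0.01583275335604797], [-0.46784223636521055, -0.43049773767258026, -0.771877801035623], [0.5509598587633099, 0.5408227527036338, -0.6355737441002246]] [-0.32505531  0.25961291  0.87903766]
side [[477.8150483691028, 0.0, 316.64350067838797], [0.0, 477.8150483691028, 238.18735136186672], [0.0, 0.0, 1.0]] -0.019442457211568266 [[0.8592100219123684, -0.5116222175088604, -0.0009191282084123279], [-0.34099915384124285, -0.5713272901323043, -0.7465284352451913], [0.38141541044496824, 0.6417381351465673, -0.665352876730613]] [-0.38487963  0.20534287  0.82399188]
wrist [[391.6135048013327, 0.0, 321.09775346090197], [0.0, 391.6135048013327, 242.41530955469733], [0.0, 0.0, 1.0]] 0.0072935818177171955 [[0.2768532676404943, 0.9609113764000964, -0.0012628941583605088], [0.9204972559771238, -0.2648317348360168, 0.28731333759909755], [0.2757482002395812, -0.08070612695836692, -0.9578358163777412]] [-0.62428324 -0.03598982  0.39096905]
```

View pics/scene0.png

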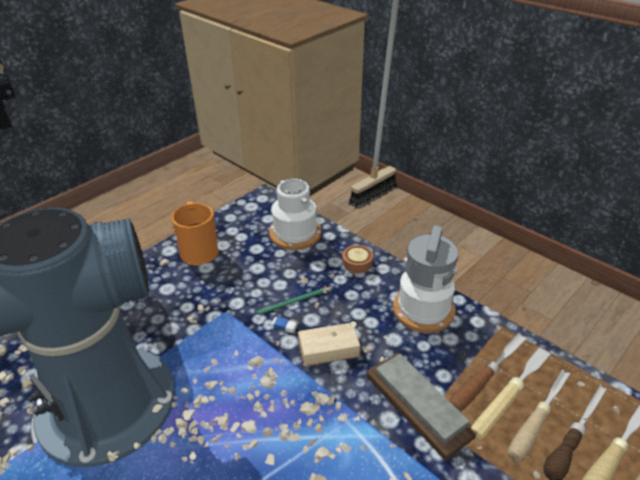

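View pics/side0.png

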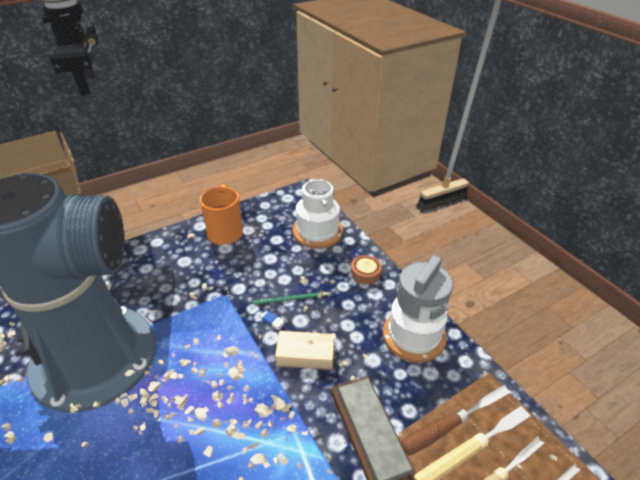

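View pics/wrist0.png

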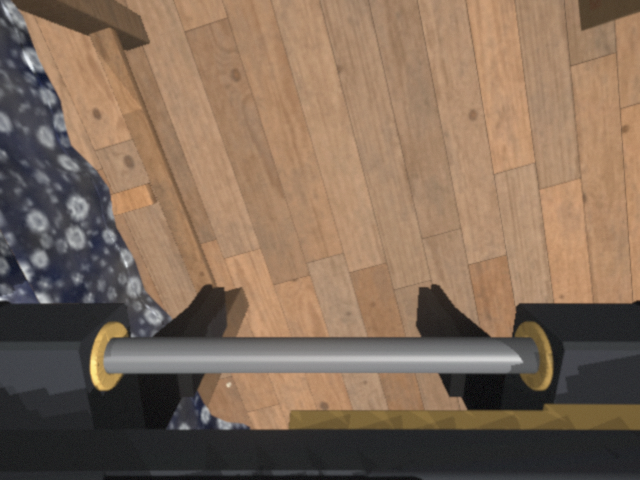

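```bash
cat > h.py <<'E'
import numpy as np,cv2
from scipy.spatial.transform import Rotation as Ro
def und(c,uv):
    K=c["K"];k=float(c["k1"]);s=(np.asarray(uv,float).reshape(-1,2)-[K[0,2],K[1,2]])/[K[0,0],K[1,1]]
    return cv2.undistortPoints(np.asarray(uv,float).reshape(-1,1,2),K,np.array([k,0,0,0.])).reshape(-1,2)
def cloud(c):
    v,u=np.mgrid[:480,:640]; n=und(c,np.c_[u.ravel(),v.ravel()]); d=c["depth"].ravel()
    P=np.c_[n*d[:,None],d]; W=(P-c["t"])@c["R"]; W[d==0]=np.nan
    return W.reshape(480,640,3)
def plane(c,uv,z):
    n=und(c,uv); D=np.c_[n,np.ones(len(n))]@c["R"]; C=-c["R"].T@c["t"]
    return C+D*((z-C[2])/D[:,2])[:,None]
def proj(c,X):
    p=np.asarray(X)@c["R"].T+c["t"]; n=p[:,:2]/p[:,2:]; n=n*(1+float(c["k1"])*(n**2).sum(1,keepdims=True))
    return n*[c["K"][0,0],c["K"][1,1]]+[c["K"][0,2],c["K"][1,2]]
E
python3 - <<'E'
from h import *
for n,bx in [("scene",[(405,490,225,330),(262,330,175,250)]),("side",[(385,460,250,360),(285,350,175,250)])]:
    c=dict(np.load(n+"0.npz")); W=cloud(c)
    for i,b in enumerate(bx):
        w=W[b[2]:b[3],b[0]:b[1]].reshape(-1,3); w=w[~np.isnan(w[:,0])]
        w=w[(w[:,2]>0.01)&(w[:,2]<.25)]
        print(n,i,len(w)); h,e=np.histogram(w[:,2],np.arange(0,.22,.004)); print([(round(float(a),3),int(x)) for a,x in zip(e,h) if x>20])
        for lo in np.arange(.02,.21,.02):
            m=(w[:,2]>lo)&(w[:,2]<lo+.02)
            if m.sum()>5: print(round(lo,2),m.sum(),w[m].mean(0).round(3),np.percentile(w[m][:,:2],[2,98],axis=0).round(3).tolist())
        cv2.imwrite(f"pics/{n}_c{i}.png",cv2.resize(c["img"][b[2]:b[3],b[0]:b[1]],None,fx=5,fy=5,interpolation=cv2.INTER_CUBIC))
E
```

```text
scene 0 4386
[(0.008, 184), (0.012, 150), (0.016, 51), (0.02, 68), (0.024, 78), (0.028, 67), (0.032, 75), (0.036, 60), (0.04, 76), (0.044, 74), (0.048, 73), (0.052, 82), (0.056, 71), (0.06, 72), (0.064, 74), (0.068, 196), (0.072, 222), (0.076, 179), (0.08, 67), (0.084, 51), (0.088, 23), (0.096, 67), (0.1, 82), (0.104, 102), (0.108, 93), (0.112, 131), (0.116, 69), (0.12, 51), (0.124, 66), (0.128, 64), (0.132, 100), (0.136, 90), (0.14, 106), (0.144, 877), (0.148, 128), (0.156, 23), (0.16, 23), (0.164, 24), (0.168, 108), (0.172, 158)]
0.02 348 [ 0.472 -0.272  0.03 ] [[0.456, -0.294], [0.512, -0.238]]
0.04 376 [ 0.472 -0.271  0.05 ] [[0.457, -0.294], [0.511, -0.235]]
0.06 743 [ 0.479 -0.266  0.072] [[0.457, -0.293], [0.525, -0.219]]
0.08 221 [ 0.479 -0.264  0.089] [[0.462, -0.288], [0.501, -0.229]]
0.1 477 [ 0.48  -0.264  0.11 ] [[0.461, -0.289], [0.519, -0.213]]
0.12 371 [ 0.473 -0.26   0.131] [[0.46, -0.289], [0.51, -0.218]]
0.14 1152 [ 0.496 -0.253  0.147] [[0.462, -0.288], [0.539, -0.212]]
0.16 313 [ 0.496 -0.252  0.171] [[0.47, -0.268], [0.531, -0.233]]
scene 1 2540
[(0.008, 179), (
[... 1861 characters left out ...]
50), (0.024, 63), (0.028, 57), (0.032, 53), (0.036, 65), (0.04, 53), (0.044, 62), (0.048, 64), (0.052, 52), (0.056, 67), (0.06, 65), (0.064, 44), (0.068, 132), (0.072, 183), (0.076, 124), (0.08, 68), (0.084, 48), (0.088, 58), (0.092, 62), (0.096, 71), (0.1, 87), (0.104, 90), (0.108, 124), (0.112, 131), (0.116, 107), (0.12, 109)]
0.02 288 [0.481 0.053 0.03 ] [[0.454, 0.037], [0.529, 0.094]]
0.04 298 [0.482 0.053 0.05 ] [[0.454, 0.038], [0.532, 0.093]]
0.06 548 [0.486 0.061 0.072] [[0.454, 0.037], [0.538, 0.112]]
0.08 307 [0.491 0.072 0.09 ] [[0.466, 0.05], [0.528, 0.113]]
0.1 539 [0.498 0.081 0.111] [[0.467, 0.041], [0.529, 0.115]]
0.12 110 [0.497 0.076 0.122] [[0.468, 0.051], [0.529, 0.113]]
```

View pics/scene_c0.png

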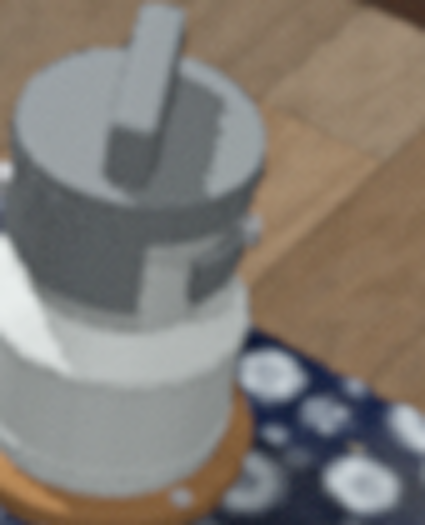

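View pics/scene_c1.png

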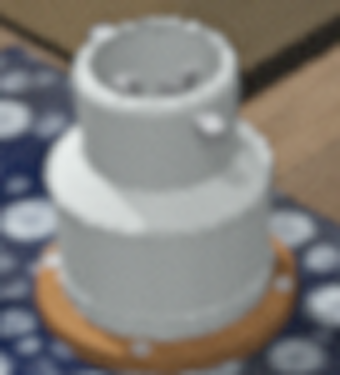

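View pics/side_c1.png

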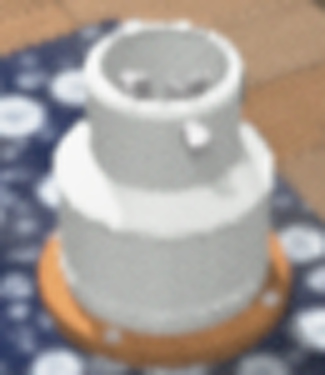

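View pics/side_c0.png

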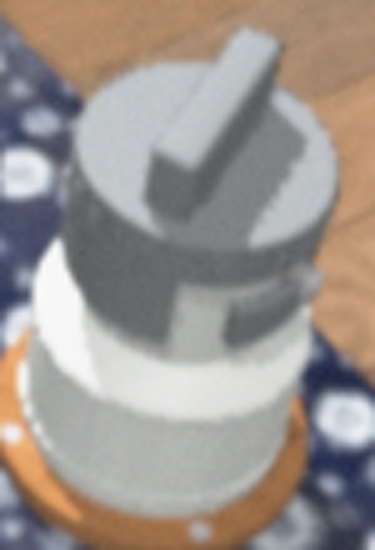

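Run:
```python
from h import *
from scipy.optimize import least_squares
def circ(p,r=None):
    f=lambda x:np.hypot(p[:,0]-x[0],p[:,1]-x[1])-(x[2] if r is None else r)
    s=least_squares(f,[*p.mean(0)[:2]]+([.04] if r is None else []),loss='soft_l1',f_scale=.001); return s.x.round(4)
A=[]
for n in ["scene","side"]:
    c=dict(np.load(n+"0.npz")); W=cloud(c).reshape(-1,3); W=W[~np.isnan(W[:,0])]
    near=lambda x,y,r: W[np.hypot(W[:,0]-x,W[:,1]-y)<r]
    w=near(.498,-.252,.06)
    b=w[(w[:,2]>.166)&(w[:,2]<.18)]; print(n,"bar",len(b), np.median(b[:,2]))
    rect=cv2.minAreaRect(((b[b[:,2]>.169])[:,:2]*1000).astype(np.float32)); print(rect)
    s=w[(w[:,2]>.1)&(w[:,2]<.142)]; rr=np.hypot(s[:,0]-.499,s[:,1]-.252-0*.5)
    print("skirt",circ(s),circ(s,.0415)); t=w[(w[:,2]>.144)&(w[:,2]<.149)];print("flat z",np.median(t[:,2]),cv2.minEnclosingCircle((t[:,:2]*1000).astype(np.float32)))
    l=w[(w[:,2]>.098)&(w[:,2]<.125)]; r=np.hypot(l[:,0]-.4985,l[:,1]+.252); l=l[r>.0425]; print("caplug",len(l),l.mean(0) if len(l) else 0)
    bod=w[(w[:,2]>.02)&(w[:,2]<.065)]; print("body",circ(bod,.046))
    q=near(.4985,.082,.06); bod=q[(q[:,2]>.02)&(q[:,2]<.065)]; print("B body",circ(bod,.046))
    nk=q[(q[:,2]>.085)&(q[:,2]<.1)]; print("B neck",circ(nk),circ(nk,.033))
    top=q[q[:,2]>.117]; print("rim z",np.percentile(top[:,2],[50,90]),cv2.minEnclosingCircle((top[:,:2]*1000).astype(np.float32)))
    cc=circ(bod,.046)
    l=q[(q[:,2]>.1)&(q[:,2]<.118)]; d=l[:,:2]-cc; r=np.hypot(*d.T); m=r>.0365; a=np.degrees(np.arctan2(d[m,1],d[m,0])); 
    print("lugs",[(int(x),round(float(y)*1000),round(float(z)*1000)) for x,y,z in sorted(zip(a,r[m],l[m][:,2]))])
```

```text
scene bar 277 0.17222551386790616
((501.4888610839844, -249.04733276367188), (68.5951919555664, 15.856913566589355), 25.293214797973633)
skirt [ 0.503  -0.2478  0.0408] [ 0.5037 -0.2474]
flat z 0.14669439535995438 ((501.6397705078125, -248.39601135253906), 42.58527374267578)
caplug 16 [ 0.48932703 -0.22526997  0.11146289]
body [ 0.5035 -0.248 ]
B body [0.5015 0.0843]
B neck [0.5005 0.0832 0.0318] [0.501  0.0836]
rim z [0.11981764 0.12200502] ((500.1084899902344, 82.31951904296875), 33.204322814941406)
lugs [(-172, 37, 105), (-148, 37, 104), (-122, 37, 111), (-119, 37, 113), (-109, 42, 110), (-107, 44, 113), (-107, 44, 115), (-107, 39, 112), (-107, 47, 110), (-107, 38, 109), (-106, 42, 107), (-106, 42, 109), (-106, 46, 107), (-106, 46, 111), (-106, 46, 114), (-105, 37, 113), (-103, 46, 108), (-103, 38, 113), (-103, 45, 110), (-102, 45, 115), (-102, 41, 115), (-102, 41, 112), (-101, 44, 111), (-101, 47, 110), (-100, 46, 115), (-100, 45, 111), (-98, 41, 113), (-97, 42, 104), (-96, 42, 113), (75, 47, 111), (76, 41, 115), (76, 41, 113), (80, 40, 114), (81, 46, 111), (82, 42, 114), (82, 46
[... 404 characters left out ...]
B neck [0.4988 0.0826 0.0315] [0.4995 0.0834]
rim z [0.1208971  0.12302712] ((498.2735595703125, 82.9465103149414), 33.97209930419922)
lugs [(-131, 37, 108), (-107, 42, 113), (-107, 41, 110), (-107, 40, 114), (-106, 47, 115), (-106, 38, 105), (-106, 37, 115), (-106, 45, 108), (-105, 44, 110), (-105, 42, 116), (-104, 47, 114), (-104, 40, 111), (-103, 45, 115), (-103, 45, 108), (-102, 37, 116), (-102, 37, 114), (-102, 43, 108), (-101, 41, 115), (-101, 46, 108), (-100, 45, 112), (-100, 45, 115), (-99, 37, 114), (-99, 42, 107), (-99, 42, 115), (-97, 45, 111), (-97, 45, 114), (-97, 45, 109), (-97, 44, 106), (-97, 38, 114), (74, 44, 114), (76, 45, 114), (78, 40, 115), (81, 41, 115), (84, 41, 115)]
```

```bash
cat >> h.py <<'E'
def go(x,y,z,ang,obs=None):
    from rig import telemetry
    o=obs or telemetry.get_obs(); R0=Ro.from_quat(o["tool_rot"]); a=np.radians(ang)
    M=np.array([[np.cos(a),np.sin(a),0],[np.sin(a),-np.cos(a),0],[0,0,-1]]).astype(float)
    # columns: x, y=z cross x, z
    xx=np.array([np.cos(a),np.sin(a),0]);zz=np.array([0,0,-1.]);M=np.c_[xx,np.cross(zz,xx),zz]
    d=R0.inv().apply(np.array([x,y,z])-o["position"]); r=(R0.inv()*Ro.from_matrix(M)).as_rotvec(degrees=True)
    print("t",round(o["time"],3),"pos",o["position"].round(4),"angx",np.degrees(np.arctan2(*R0.as_matrix()[[1,0],0])).round(2),"zax",R0.as_matrix()[:,2].round(4),"F",o["ft_force"].round(1),"M",o["moment"].round(2),"w",round(o["grip_width"],4))
    print(" d(mm)",(d*1000).round(1),"rot",r.round(2))
E
python3 - <<'E'
from h import *
from rig import telemetry
c=dict(np.load("wrist0.npz")); o=telemetry.get_obs()
R0=Ro.from_quat(o["tool_rot"]); C=-c["R"].T@c["t"]; print("cam in tool",R0.inv().apply(C-o["position"]), "opt axis in tool",R0.inv().apply(c["R"][2]))
go(.45,.15,.25,110)
go(.5015,-.249,.25,25.2)
E
```

```text
cam in tool [ 7.85943309e-02 -3.48716341e-05 -1.43228880e-01] opt axis in tool [-2.87590585e-01  7.36911018e-04  9.57753158e-01]
t 0.15 pos [0.1736 0.5999 0.2408] angx 163.85 zax [-7.0e-04 -1.5e-03 -1.0e+00] F [-0.3  0.5  0.1] M [ 0.03 -0.03  0.01] w 0.0869
 d(mm) [-390.6 -355.3   -8.7] rot [-1.000e-01  3.000e-02  5.385e+01]
t 0.15 pos [0.1736 0.5999 0.2408] angx 163.85 zax [-7.0e-04 -1.5e-03 -1.0e+00] F [-0.3  0.5  0.1] M [ 0.03 -0.03  0.01] w 0.0869
 d(mm) [-551.1 -724.2   -8.2] rot [-6.0000e-02  1.1000e-01  1.3865e+02]
```

Run:
```python
from h import *
go(.52,.02,.26,105)
```

```text
t 0.15 pos [0.1736 0.5999 0.2408] angx 163.85 zax [-7.0e-04 -1.5e-03 -1.0e+00] F [-0.3  0.5  0.1] M [ 0.03 -0.03  0.01] w 0.0869
 d(mm) [-494.  -460.7  -18.6] rot [-9.000e-02  3.000e-02  5.885e+01]
```

step_arm([
  {"dx": -0.044,"dy": -0.041,"dz": -0.002,"rz": 5},
  {"dx": -0.088,"dy": -0.082,"dz": -0.005,"rz": 10},
  {"dx": -0.132,"dy": -0.123,"dz": -0.01,"rz": 15},
  {"dx": -0.176,"dy": -0.164,"dz": -0.015,"rz": 20},
  {"dx": -0.22,"dy": -0.205,"dz": -0.019,"rz": 25},
], gripper=1)

```text
invalid input
```

Run:
```python
from h import *
go(.52,.02,.26,105)
```

```text
t 0.15 pos [0.1736 0.5999 0.2408] angx 163.85 zax [-7.0e-04 -1.5e-03 -1.0e+00] F [-0.3  0.5  0.1] M [ 0.03 -0.03  0.01] w 0.0869
 d(mm) [-494.  -460.7  -18.6] rot [-9.000e-02  3.000e-02  5.885e+01]
```

All six keys are probably required.

step_arm([
  {"dx": -0.044,"dy": -0.041,"dz": -0.002,"rx": 0,"ry": 0,"rz": 5},
  {"dx": -0.088,"dy": -0.082,"dz": -0.005,"rx": 0,"ry": 0,"rz": 10},
  {"dx": -0.132,"dy": -0.123,"dz": -0.01,"rx": 0,"ry": 0,"rz": 15},
  {"dx": -0.176,"dy": -0.164,"dz": -0.015,"rx": 0,"ry": 0,"rz": 20},
  {"dx": -0.22,"dy": -0.205,"dz": -0.019,"rx": 0,"ry": 0,"rz": 25},
], gripper=1)

```text
time: 0.78
position: [0.3286, 0.3402, 0.2602]
tool_rot: [0.353, 0.936, -0.001, 0.0]
ft_force: [0.9, -0.5, 0.1]
grip_width: 0.0871
```

Run:
```python
from h import *
go(.52,.02,.26,105)
```

```text
t 0.775 pos [0.3286 0.3402 0.2602] angx 138.71 zax [-3.0e-04 -1.4e-03 -1.0e+00] F [ 0.9 -0.5  0.1] M [-0.04  0.01  0.01] w 0.0871
 d(mm) [-355.1 -114.3    0.6] rot [-0.06  0.06 33.71]
```

step_arm([
  {"dx": -0.058,"dy": -0.019,"dz": 0,"rx": 0,"ry": 0,"rz": 6},
  {"dx": -0.116,"dy": -0.038,"dz": 0,"rx": 0,"ry": 0,"rz": 11},
  {"dx": -0.174,"dy": -0.057,"dz": 0,"rx": 0,"ry": 0,"rz": 17},
  {"dx": -0.232,"dy": -0.076,"dz": 0,"rx": 0,"ry": 0,"rz": 22},
  {"dx": -0.29,"dy": -0.094,"dz": 0,"rx": 0,"ry": 0,"rz": 28},
])

```text
time: 1.4
position: [0.4851, 0.0763, 0.2605]
tool_rot: [0.57, 0.822, -0.001, 0.0]
ft_force: [1.3, 0.3, -0.5]
grip_width: 0.0869
```

Run:
```python
from h import *
from rig import viewer
go(.5015,-.249,.25,25.2)
c=viewer.camera("wrist"); cv2.imwrite("pics/wrist1.png",c["img"]); np.savez("wrist1.npz",**c)
```

```text
t 1.4 pos [0.4851 0.0763 0.2605] angx 110.49 zax [-2.0e-04 -1.1e-03 -1.0e+00] F [ 1.3  0.3 -0.5] M [-0.01 -0.   -0.06] w 0.0869
 d(mm) [-310.4  -98.6   10.9] rot [1.000e-02 7.000e-02 8.529e+01]
```

View pics/wrist1.png

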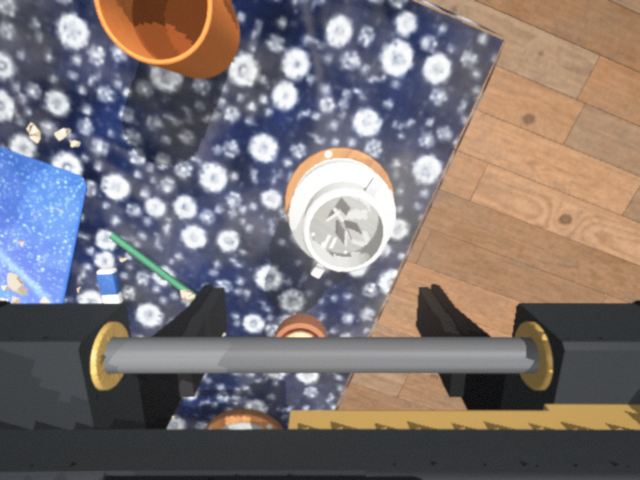

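Run:
```python
from h import *
from scipy.optimize import least_squares
c=dict(np.load("wrist1.npz")); im=c["img"]
cv2.imwrite("pics/w1c.png",cv2.resize(im[140:300,260:420],None,fx=4,fy=4,interpolation=cv2.INTER_CUBIC))
W=cloud(c).reshape(-1,3); W=W[~np.isnan(W[:,0])]
q=W[np.hypot(W[:,0]-.499,W[:,1]-.083)<.06]; t=q[(q[:,2]>.118)&(q[:,2]<.13)]; print(len(t),np.median(t[:,2]))
ctr=(t[:,:2].min(0)+t[:,:2].max(0))/2; print(ctr,np.ptp(t[:,:2],axis=0),cv2.minEnclosingCircle((t[:,:2]*1000).astype(np.float32)))
l=q[(q[:,2]>.1)&(q[:,2]<.119)]; d=l[:,:2]-ctr; r=np.hypot(*d.T); m=(r>.036)
a=np.degrees(np.arctan2(d[m,1],d[m,0]));s=a>0
for k in (s,~s): print(k.sum(),a[k].mean(),l[m][k].mean(0),r[m][k].max())
D=l[m][s].mean(0)-l[m][~s].mean(0); print("lug line",np.degrees(np.arctan2(D[1],D[0])))
```

```text
1359 0.12144742359710506
[0.50203169 0.08494159] [0.06518124 0.06466344] ((502.19659423828125, 84.7657241821289), 32.77897262573242)
151 79.14180736394997 [0.50964986 0.12463923 0.11385641] 0.0447429499311461
123 -101.90597298241119 [0.49371196 0.04545081 0.11392838] 0.04512980166347227
lug line 78.62036976778755
```

View pics/w1c.png

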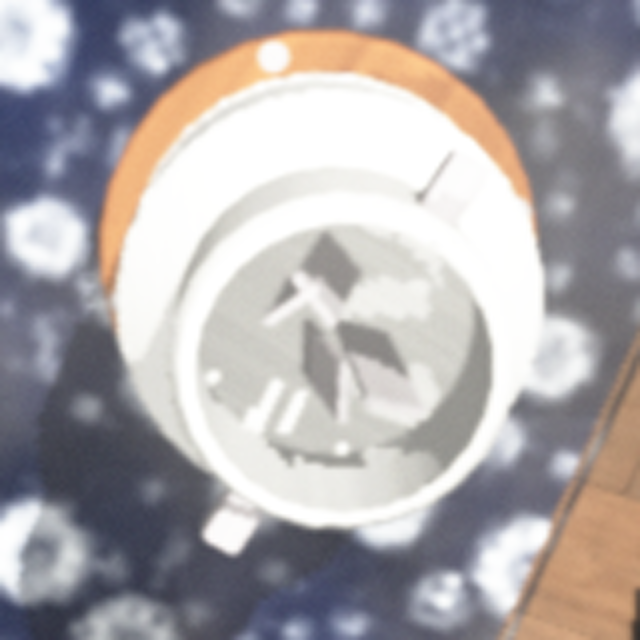

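step_arm([
  {"dx": -0.035,"dy": -0.011,"dz": 0,"rx": 0,"ry": 0,"rz": 9},
  {"dx": -0.078,"dy": -0.025,"dz": 0,"rx": 0,"ry": 0,"rz": 19},
  {"dx": -0.124,"dy": -0.039,"dz": 0,"rx": 0,"ry": 0,"rz": 29},
  {"dx": -0.17,"dy": -0.054,"dz": 0,"rx": 0,"ry": 0,"rz": 39},
  {"dx": -0.216,"dy": -0.069,"dz": 0,"rx": 0,"ry": 0,"rz": 49},
])

```text
time: 2.08
position: [0.5002, -0.1578, 0.2625]
tool_rot: [0.862, 0.506, 0.001, 0.005]
ft_force: [0.7, 0.0, -0.3]
grip_width: 0.087
```

Run:
```python
from h import *
go(.5015,-.249,.25,25.2)
```

```text
t 2.075 pos [ 0.5002 -0.1578  0.2625] angx 60.82 zax [ 0.0066 -0.0067 -1.    ] F [ 0.7  0.  -0.3] M [-0.08  0.05 -0.03] w 0.087
 d(mm) [-79.   45.5  13.1] rot [ 5.500e-01 -2.000e-02  3.562e+01]
```

step_arm([
  {"dx": -0.03,"dy": 0.017,"dz": 0.004,"rx": 0.2,"ry": 0,"rz": 10},
  {"dx": -0.055,"dy": 0.032,"dz": 0.008,"rx": 0.4,"ry": 0,"rz": 20},
  {"dx": -0.072,"dy": 0.042,"dz": 0.012,"rx": 0.5,"ry": 0,"rz": 29},
  {"dx": -0.079,"dy": 0.0455,"dz": 0.013,"rx": 0.5,"ry": 0,"rz": 35.6},
  {"dx": -0.079,"dy": 0.0455,"dz": 0.013,"rx": 0.5,"ry": 0,"rz": 35.6},
])

```text
time: 2.7
position: [0.5013, -0.2493, 0.2496]
tool_rot: [0.976, 0.219, 0.0, -0.0]
ft_force: [-0.2, 0.2, -0.8]
grip_width: 0.0869
```

Run:
```python
from h import *
from rig import viewer
go(.5015,-.249,.25,25.2)
c=viewer.camera("wrist"); cv2.imwrite("pics/wrist2.png",c["img"]); np.savez("wrist2.npz",**c)
W=cloud(c).reshape(-1,3); W=W[~np.isnan(W[:,0])]
w=W[np.hypot(W[:,0]-.5015,W[:,1]+.249)<.06]
b=w[(w[:,2]>.168)&(w[:,2]<.18)]; print(len(b),np.median(b[:,2]),cv2.minAreaRect((b[:,:2]*1000).astype(np.float32)))
t=w[(w[:,2]>.142)&(w[:,2]<.152)]; print(np.median(t[:,2]),cv2.minEnclosingCircle((t[:,:2]*1000).astype(np.float32)))
```

```text
t 2.7 pos [ 0.5013 -0.2493  0.2496] angx 25.25 zax [ 0.e+00  2.e-04 -1.e+00] F [-0.2  0.2 -0.8] M [-0.06  0.14 -0.  ] w 0.0869
 d(mm) [ 0.3 -0.2 -0.4] rot [-0.01 -0.01  0.05]
2850 0.1734651467580211 ((504.5992126464844, -248.51727294921875), (67.33100891113281, 15.978742599487305), 25.610652923583984)
0.14772610923405102 ((504.6783752441406, -248.7945556640625), 41.714454650878906)
```

View pics/wrist2.png

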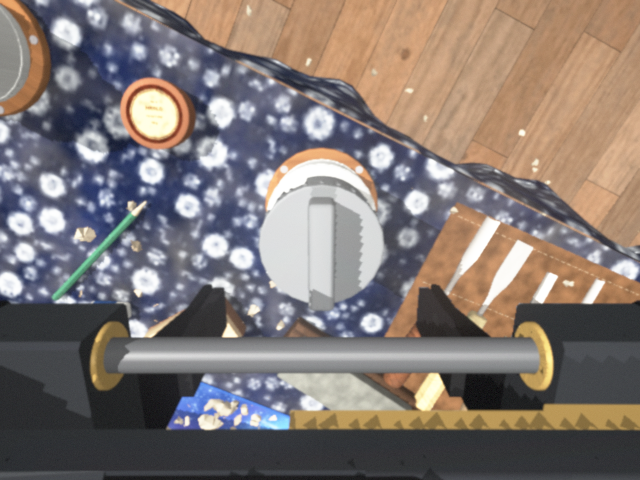

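step_arm([
  {"dx": 0.0018,"dy": 0,"dz": 0.03,"rx": 0,"ry": 0,"rz": 0},
  {"dx": 0.0018,"dy": 0,"dz": 0.06,"rx": 0,"ry": 0,"rz": 0},
  {"dx": 0.0018,"dy": 0,"dz": 0.076,"rx": 0,"ry": 0,"rz": 0},
  {"dx": 0.0018,"dy": 0,"dz": 0.081,"rx": 0,"ry": 0,"rz": 0},
  {"dx": 0.0018,"dy": 0,"dz": 0.081,"rx": 0,"ry": 0,"rz": 0},
])

```text
time: 3.38
position: [0.5033, -0.248, 0.1691]
tool_rot: [0.976, 0.219, 0.0, 0.0]
ft_force: [-0.1, -0.7, 0.6]
grip_width: 0.0872
```

step_arm([
  {"dx": 0,"dy": 0,"dz": 0,"rx": 0,"ry": 0,"rz": 0},
  {"dx": 0,"dy": 0,"dz": 0,"rx": 0,"ry": 0,"rz": 0},
  {"dx": 0,"dy": 0,"dz": 0,"rx": 0,"ry": 0,"rz": 0},
  {"dx": 0,"dy": 0,"dz": 0,"rx": 0,"ry": 0,"rz": 0},
  {"dx": 0,"dy": 0,"dz": 0,"rx": 0,"ry": 0,"rz": 0},
], gripper=0, force=50)

```text
time: 4.0
position: [0.5033, -0.248, 0.1691]
tool_rot: [0.976, 0.219, 0.0, 0.0]
ft_force: [-0.2, -0.6, -0.4]
grip_width: 0.0452
```

Run:
```python
from h import *
go(.503,-.2487,.168,25.2)
```

```text
t 4.0 pos [ 0.5033 -0.248   0.1691] angx 25.35 zax [ 6.e-04 -0.e+00 -1.e+00] F [-0.2 -0.6 -0.4] M [-0.12  0.14  0.05] w 0.0452
 d(mm) [-0.5  0.5  1.1] rot [ 0.02 -0.03  0.15]
```

step_arm([
  {"dx": 0,"dy": 0.0005,"dz": 0.001,"rx": 0,"ry": 0,"rz": 0},
  {"dx": 0,"dy": 0.0005,"dz": 0.001,"rx": 0,"ry": 0,"rz": 0},
  {"dx": 0,"dy": 0.0005,"dz": 0.001,"rx": 0,"ry": 0,"rz": 0},
  {"dx": 0,"dy": 0.0005,"dz": 0.001,"rx": 0,"ry": 0,"rz": 0},
  {"dx": 0,"dy": 0.0005,"dz": 0.001,"rx": 0,"ry": 0,"rz": 0},
])

```text
time: 4.62
position: [0.5034, -0.2483, 0.1681]
tool_rot: [0.976, 0.219, 0.0, -0.0]
ft_force: [0.3, 0.2, -0.5]
grip_width: 0.0156
```

Run:
```python
from h import *
go(.503,-.2487,.156,25.2)
```

```text
t 4.625 pos [ 0.5034 -0.2483  0.1681] angx 25.35 zax [ 4.e-04  2.e-04 -1.e+00] F [ 0.3  0.2 -0.5] M [-0.04  0.15 -0.04] w 0.0156
 d(mm) [-0.5  0.1 12.1] rot [-0.   -0.03  0.15]
```

step_arm([
  {"dx": 0,"dy": 0,"dz": 0.003,"rx": 0,"ry": 0,"rz": 0},
  {"dx": 0,"dy": 0,"dz": 0.006,"rx": 0,"ry": 0,"rz": 0},
  {"dx": 0,"dy": 0,"dz": 0.009,"rx": 0,"ry": 0,"rz": 0},
  {"dx": 0,"dy": 0,"dz": 0.0115,"rx": 0,"ry": 0,"rz": 0},
  {"dx": 0,"dy": 0,"dz": 0.012,"rx": 0,"ry": 0,"rz": 0},
], force=60)

```text
time: 5.25
position: [0.5035, -0.2484, 0.1576]
tool_rot: [0.976, 0.219, 0.0, 0.0]
ft_force: [-3.3, 2.2, 11.6]
grip_width: 0.0156
```

Run:
```python
from h import *
from rig import viewer
go(.503,-.2487,.156,25.2)
c=viewer.camera("side"); cv2.imwrite("pics/side3.png",cv2.resize(c["img"][200:400,330:510],None,fx=3,fy=3,interpolation=cv2.INTER_CUBIC))
go(.503,-.2487,.156,25.2)
```

```text
t 5.25 pos [ 0.5035 -0.2484  0.1576] angx 25.35 zax [ 9.e-04 -3.e-04 -1.e+00] F [-3.3  2.2 11.6] M [ 0.33  0.69 -0.1 ] w 0.0156
 d(mm) [-0.5  0.1  1.6] rot [ 0.03 -0.04  0.15]
t 5.3 pos [ 0.5035 -0.2483  0.1576] angx 25.35 zax [ 9.e-04 -3.e-04 -1.e+00] F [-3.1  1.8 11.9] M [ 0.27  0.61 -0.05] w 0.0158
 d(mm) [-0.6  0.1  1.6] rot [ 0.04 -0.04  0.15]
```

View pics/side3.png

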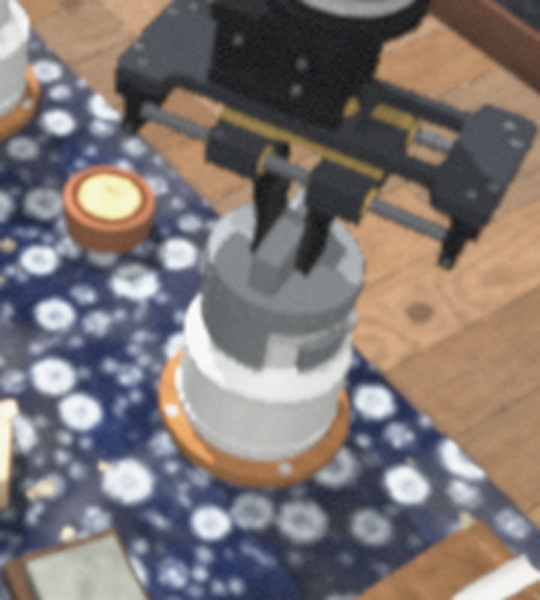

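step_arm([
  {"dx": 0,"dy": 0,"dz": 0.003,"rx": 0,"ry": 0,"rz": 0},
  {"dx": 0,"dy": 0,"dz": 0.0033,"rx": 0,"ry": 0,"rz": 0},
  {"dx": 0,"dy": 0,"dz": 0.0033,"rx": 0,"ry": 0,"rz": 0},
  {"dx": 0,"dy": 0,"dz": 0.0033,"rx": 0,"ry": 0,"rz": -2},
  {"dx": 0,"dy": 0,"dz": 0.0033,"rx": 0,"ry": 0,"rz": -5},
])

```text
time: 5.92
position: [0.504, -0.2487, 0.1564]
tool_rot: [0.965, 0.262, 0.001, 0.001]
ft_force: [-0.9, 1.7, 13.1]
grip_width: 0.0154
```

Run:
```python
from h import *
go(.503,-.2487,.156,85.2)
```

```text
t 5.925 pos [ 0.504  -0.2487  0.1564] angx 30.41 zax [ 0.0028 -0.0016 -1.    ] F [-0.9  1.7 13.1] M [ 0.21  0.57 -0.19] w 0.0154
 d(mm) [-0.9 -0.5  0.4] rot [ 1.900e-01 -1.000e-02 -5.479e+01]
```

step_arm([
  {"dx": 0,"dy": 0,"dz": 0.0019,"rx": 0,"ry": 0,"rz": -6},
  {"dx": 0,"dy": 0,"dz": 0.0019,"rx": 0,"ry": 0,"rz": -12},
  {"dx": 0,"dy": 0,"dz": 0.0019,"rx": 0,"ry": 0,"rz": -18},
  {"dx": 0,"dy": 0,"dz": 0.0019,"rx": 0,"ry": 0,"rz": -24},
  {"dx": 0,"dy": 0,"dz": 0.0019,"rx": 0,"ry": 0,"rz": -30},
])

```text
time: 6.55
position: [0.5055, -0.2498, 0.1569]
tool_rot: [0.864, 0.504, 0.002, 0.004]
ft_force: [-0.9, 1.5, 12.0]
grip_width: 0.0156
```

Run:
```python
from h import *
go(.503,-.2487,.156,86.2)
```

```text
t 6.55 pos [ 0.5055 -0.2498  0.1569] angx 60.55 zax [ 0.007  -0.0042 -1.    ] F [-0.9  1.5 12. ] M [ 0.17  0.34 -0.25] w 0.0156
 d(mm) [-0.3 -2.7  0.9] rot [  0.46   0.12 -25.65]
```

step_arm([
  {"dx": 0,"dy": -0.0007,"dz": 0.0025,"rx": 0.2,"ry": 0,"rz": -6},
  {"dx": 0,"dy": -0.0014,"dz": 0.0025,"rx": 0.4,"ry": 0,"rz": -12},
  {"dx": 0,"dy": -0.002,"dz": 0.0025,"rx": 0.5,"ry": 0.1,"rz": -18},
  {"dx": 0,"dy": -0.002,"dz": 0.0025,"rx": 0.5,"ry": 0.1,"rz": -24},
  {"dx": 0,"dy": -0.002,"dz": 0.0025,"rx": 0.5,"ry": 0.1,"rz": -26},
])

```text
time: 7.18
position: [0.5057, -0.2498, 0.1568]
tool_rot: [0.728, 0.686, 0.0, 0.002]
ft_force: [0.5, 1.1, 13.5]
grip_width: 0.0154
```

Run:
```python
from h import *
go(.5035,-.2487,.21,86.2)
```

```text
t 7.175 pos [ 0.5057 -0.2498  0.1568] angx 86.59 zax [ 0.0041 -0.0029 -1.    ] F [ 0.5  1.1 13.5] M [ 0.22  0.26 -0.25] w 0.0154
 d(mm) [  0.8  -2.  -53.2] rot [0.24 0.15 0.39]
```

step_arm([
  {"dx": 0,"dy": -0.0005,"dz": -0.008,"rx": 0,"ry": 0,"rz": 0},
  {"dx": 0,"dy": -0.0005,"dz": -0.016,"rx": 0,"ry": 0,"rz": 0},
  {"dx": 0,"dy": -0.0005,"dz": -0.024,"rx": 0,"ry": 0,"rz": 0},
  {"dx": 0,"dy": -0.0005,"dz": -0.032,"rx": 0,"ry": 0,"rz": 0},
  {"dx": 0,"dy": -0.0005,"dz": -0.04,"rx": 0,"ry": 0,"rz": 0},
])

```text
time: 7.8
position: [0.5043, -0.2493, 0.1963]
tool_rot: [0.728, 0.686, 0.0, 0.001]
ft_force: [0.7, 0.9, -5.3]
grip_width: 0.0158
```

Run:
```python
from h import *
from rig import viewer
go(.5035,-.2487,.24,86.2)
c=viewer.camera("side"); cv2.imwrite("pics/side4.png",cv2.resize(c["img"][200:400,330:510],None,fx=3,fy=3,interpolation=cv2.INTER_CUBIC))
```

```text
t 7.8 pos [ 0.5043 -0.2493  0.1963] angx 86.59 zax [ 0.002  -0.0016 -1.    ] F [ 0.7  0.9 -5.3] M [-0.08  0.08  0.03] w 0.0158
 d(mm) [  0.5  -0.7 -43.7] rot [0.12 0.09 0.39]
```

View pics/side4.png

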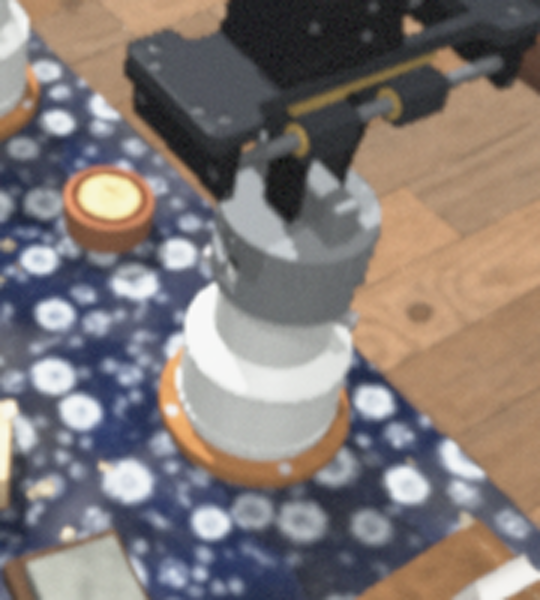

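Run:
```python
from h import *
go(.5013,.0846,.25,48.6)
```

```text
t 7.85 pos [ 0.505  -0.2498  0.1976] angx 86.59 zax [ 0.0041 -0.0032 -1.    ] F [ 0.8 -0.3 -3.6] M [-0.1   0.05  0.02] w 0.0157
 d(mm) [333.4 -23.3 -53.5] rot [ 0.29  0.08 37.99]
```

step_arm([
  {"dx": 0,"dy": 0,"dz": -0.03,"rx": 0.1,"ry": 0,"rz": 0},
  {"dx": 0,"dy": 0,"dz": -0.053,"rx": 0.3,"ry": 0,"rz": 0},
  {"dx": 0.03,"dy": -0.002,"dz": -0.053,"rx": 0.3,"ry": 0.1,"rz": 4},
  {"dx": 0.075,"dy": -0.005,"dz": -0.053,"rx": 0.3,"ry": 0.1,"rz": 9},
  {"dx": 0.12,"dy": -0.008,"dz": -0.053,"rx": 0.3,"ry": 0.1,"rz": 14},
])

```text
time: 8.48
position: [0.5034, -0.1283, 0.2498]
tool_rot: [0.807, 0.59, -0.001, -0.0]
ft_force: [-0.0, 0.3, -5.0]
grip_width: 0.0151
```

Run:
```python
from h import *
go(.5013,.0846,.25,48.6)
```

```text
t 8.475 pos [ 0.5034 -0.1283  0.2498] angx 72.36 zax [-0.0014  0.     -1.    ] F [-0.   0.3 -5. ] M [-0.08  0.02  0.03] w 0.0151
 d(mm) [ 2.022e+02 -6.650e+01 -1.000e-01] rot [-0.07  0.04 23.76]
```

step_arm([
  {"dx": 0.048,"dy": -0.016,"dz": 0,"rx": 0,"ry": 0,"rz": 6},
  {"dx": 0.1,"dy": -0.033,"dz": 0,"rx": 0,"ry": 0,"rz": 12},
  {"dx": 0.152,"dy": -0.05,"dz": 0,"rx": 0,"ry": 0,"rz": 18},
  {"dx": 0.188,"dy": -0.062,"dz": 0,"rx": 0,"ry": 0,"rz": 22},
  {"dx": 0.2022,"dy": -0.0665,"dz": 0,"rx": 0,"ry": 0,"rz": 23.8},
])

```text
time: 9.1
position: [0.5004, 0.0869, 0.2496]
tool_rot: [0.911, 0.412, -0.001, -0.001]
ft_force: [0.6, 0.2, -4.6]
grip_width: 0.0155
```

step_arm([
  {"dx": 0,"dy": 0,"dz": 0,"rx": 0,"ry": 0,"rz": 0},
  {"dx": 0,"dy": 0,"dz": 0,"rx": 0,"ry": 0,"rz": 0},
  {"dx": 0,"dy": 0,"dz": 0,"rx": 0,"ry": 0,"rz": 0},
  {"dx": 0,"dy": 0,"dz": 0,"rx": 0,"ry": 0,"rz": 0},
  {"dx": 0,"dy": 0,"dz": 0,"rx": 0,"ry": 0,"rz": 0},
])

```text
time: 9.72
position: [0.5005, 0.0864, 0.2496]
tool_rot: [0.911, 0.412, -0.001, -0.001]
ft_force: [0.2, -0.2, -4.8]
grip_width: 0.0158
```

Run:
```python
from h import *
from rig import viewer
from scipy.optimize import least_squares
def circ(p,r):
    f=lambda x:np.hypot(p[:,0]-x[0],p[:,1]-x[1])-r
    return least_squares(f,[.5,.084],loss='soft_l1',f_scale=.001).x.round(4)
for n in ["scene","side"]:
    go(.5013,.0846,.25,48.6)
    c=viewer.camera(n); W=cloud(c).reshape(-1,3); W=W[~np.isnan(W[:,0])]; w=W[np.hypot(W[:,0]-.5,W[:,1]-.084)<.06]
    for z in (.185,.195,.205,.215):
        s=w[(w[:,2]>z)&(w[:,2]<z+.012)]; print(n,z,len(s),circ(s,.0415))
    b=w[(w[:,2]>.02)&(w[:,2]<.065)]; print("body",circ(b,.046)); nk=w[(w[:,2]>.085)&(w[:,2]<.1)]; print("neck",circ(nk,.033))
    t=w[(w[:,2]>.222)&(w[:,2]<.24)]; r=np.hypot(t[:,0]-.5,t[:,1]-.084); print("flat z", np.round(np.histogram(w[:,2],np.arange(.17,.262,.004))[0],0))
    x=(285,225) if n=="side" else (235,235)
    cv2.imwrite(f"pics/{n}5.png",cv2.resize(c["img"][100:250,230:380],None,fx=4,fy=4,interpolation=cv2.INTER_CUBIC))
```

```text
t 9.725 pos [0.5005 0.0864 0.2496] angx 48.62 zax [-2.5e-03  4.0e-04 -1.0e+00] F [ 0.2 -0.2 -4.8] M [-0.06  0.09  0.01] w 0.0158
 d(mm) [-0.8  1.8 -0.4] rot [-0.12  0.08  0.02]
scene 0.185 256 [0.4996 0.0888]
scene 0.195 179 [0.5003 0.088 ]
scene 0.205 207 [0.5004 0.0867]
scene 0.215 319 [0.5006 0.0866]
body [0.5015 0.0844]
neck [0.5011 0.0836]
flat z [  0   5  58  53  66  90 105  50  51  58  80  75  82  99 464  44  27  37
  39  32 123  70]
t 9.775 pos [0.5004 0.0865 0.2496] angx 48.62 zax [-2.6e-03  4.0e-04 -1.0e+00] F [-0.  -0.1 -5.6] M [-0.15  0.08 -0.  ] w 0.0152
 d(mm) [-0.9  1.9 -0.4] rot [-0.13  0.08  0.02]
side 0.185 258 [0.4981 0.089 ]
side 0.195 212 [0.4971 0.0903]
side 0.205 166 [0.4991 0.0864]
side 0.215 243 [0.4992 0.0862]
body [0.4999 0.0843]
neck [0.4995 0.0834]
flat z [  0   0  42  56  58  74 131  55  43  38  62  85  81  78 395 134  37  32
  42  39  50 142]
```

View pics/scene5.png

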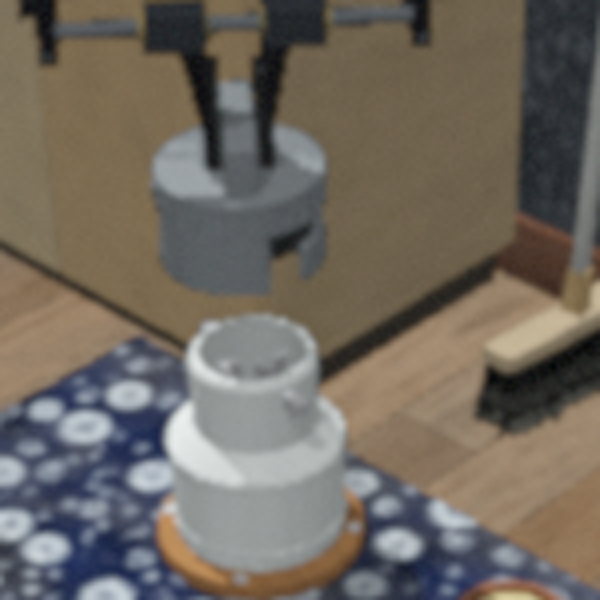

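View pics/side5.png

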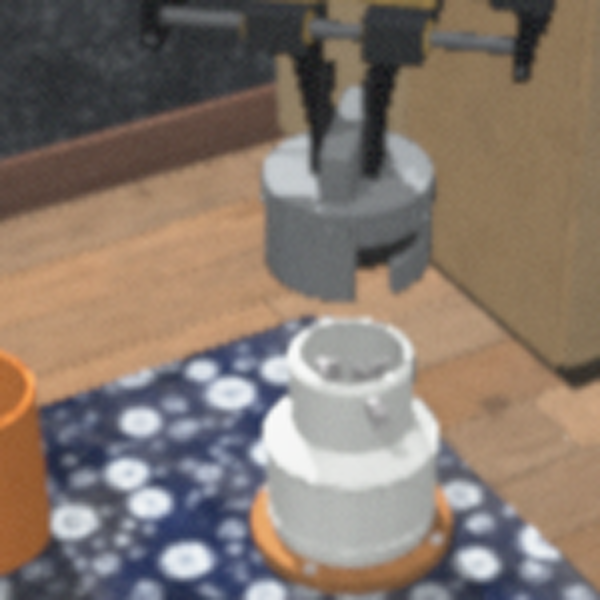

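Run:
```python
from h import *
go(.5013,.0842,.203,48.6)
```

```text
t 9.825 pos [0.5004 0.0866 0.2496] angx 48.63 zax [-2.6e-03  4.0e-04 -1.0e+00] F [ 0.5 -0.9 -4.5] M [-0.12  0.1  -0.01] w 0.0156
 d(mm) [-1.2  2.4 46.6] rot [-0.13  0.08  0.03]
```

step_arm([
  {"dx": -0.001,"dy": 0.0024,"dz": 0.015,"rx": -0.1,"ry": 0.1,"rz": 0},
  {"dx": -0.0012,"dy": 0.0024,"dz": 0.03,"rx": -0.1,"ry": 0.1,"rz": 0},
  {"dx": -0.0012,"dy": 0.0024,"dz": 0.042,"rx": -0.1,"ry": 0.1,"rz": 0},
  {"dx": -0.0012,"dy": 0.0024,"dz": 0.0465,"rx": -0.1,"ry": 0.1,"rz": 0},
  {"dx": -0.0012,"dy": 0.0024,"dz": 0.0465,"rx": -0.1,"ry": 0.1,"rz": 0},
])

```text
time: 10.45
position: [0.5013, 0.0842, 0.2029]
tool_rot: [0.911, 0.412, -0.0, -0.0]
ft_force: [-0.2, 0.7, -4.8]
grip_width: 0.0158
```

Run:
```python
from h import *
from rig import viewer
from scipy.optimize import least_squares
def circ(p,r):
    f=lambda x:np.hypot(p[:,0]-x[0],p[:,1]-x[1])-r
    return least_squares(f,[.5,.084],loss='soft_l1',f_scale=.001).x.round(4)
for n in ["scene","side"]:
    go(.5013,.0842,.203,48.6)
    c=viewer.camera(n); W=cloud(c).reshape(-1,3); W=W[~np.isnan(W[:,0])]; w=W[np.hypot(W[:,0]-.5,W[:,1]-.084)<.06]
    for z in (.142,.15,.16,.168):
        s=w[(w[:,2]>z)&(w[:,2]<z+.012)]; print(n,z,len(s),circ(s,.0415))
    b=w[(w[:,2]>.02)&(w[:,2]<.065)]; print("body",circ(b,.046)); nk=w[(w[:,2]>.085)&(w[:,2]<.1)]; print("neck",circ(nk,.033))
    cv2.imwrite(f"pics/{n}6.png",cv2.resize(c["img"][120:270,230:380],None,fx=4,fy=4,interpolation=cv2.INTER_CUBIC))
```

```text
t 10.45 pos [0.5013 0.0842 0.2029] angx 48.64 zax [-5.e-04  6.e-04 -1.e+00] F [-0.2  0.7 -4.8] M [-0.1   0.11  0.02] w 0.0158
 d(mm) [ 0.  -0.  -0.1] rot [-0.04 -0.01  0.04]
scene 0.142 224 [0.5002 0.0872]
scene 0.15 145 [0.5014 0.0841]
scene 0.16 209 [0.5015 0.0843]
scene 0.168 290 [0.5018 0.0844]
body [0.5016 0.0845]
neck [0.5009 0.084 ]
t 10.5 pos [0.5016 0.0841 0.2033] angx 48.63 zax [ 4.e-04  5.e-04 -1.e+00] F [-0.2 -0.4 -4.8] M [-0.14  0.09 -0.03] w 0.0159
 d(mm) [-0.2 -0.3  0.3] rot [-0.   -0.04  0.03]
side 0.142 236 [0.4989 0.0871]
side 0.15 143 [0.4998 0.0855]
side 0.16 169 [0.5003 0.0842]
side 0.168 205 [0.5004 0.084 ]
body [0.4999 0.0844]
neck [0.4997 0.0841]
```

View pics/scene6.png

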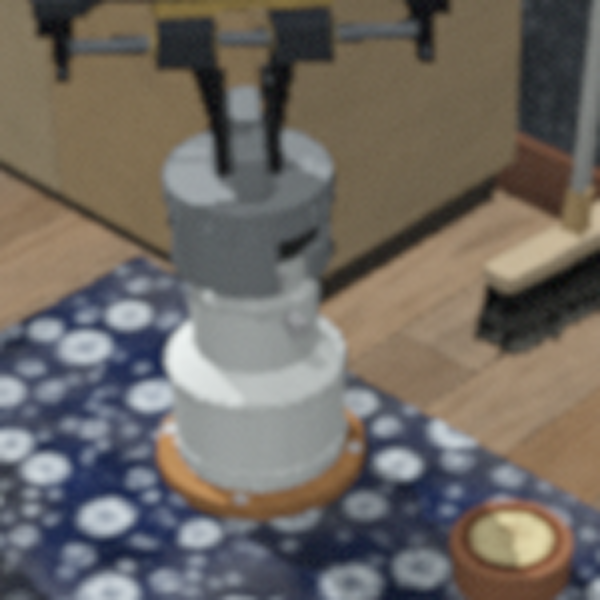

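View pics/side6.png

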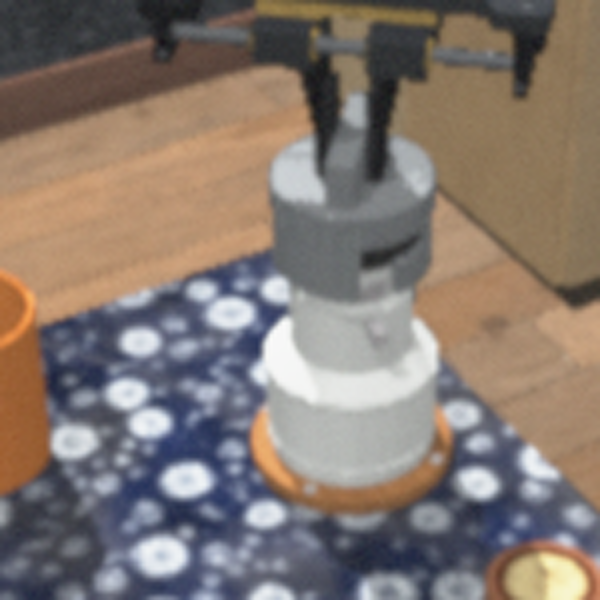

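step_arm([
  {"dx": 0,"dy": 0,"dz": 0.006,"rx": 0,"ry": 0,"rz": 0},
  {"dx": 0,"dy": 0,"dz": 0.011,"rx": 0,"ry": 0,"rz": 0},
  {"dx": 0,"dy": 0,"dz": 0.016,"rx": 0,"ry": 0,"rz": 0},
  {"dx": 0,"dy": 0,"dz": 0.02,"rx": 0,"ry": 0,"rz": 0},
  {"dx": 0,"dy": 0,"dz": 0.023,"rx": 0,"ry": 0,"rz": 0},
])

```text
time: 11.18
position: [0.5017, 0.0842, 0.1801]
tool_rot: [0.911, 0.412, 0.0, -0.0]
ft_force: [0.2, 0.1, -5.2]
grip_width: 0.0156
```

Run:
```python
from h import *
go(.5013,.0842,.1563,48.6)
```

```text
t 11.175 pos [0.5017 0.0842 0.1801] angx 48.64 zax [ 7.e-04  5.e-04 -1.e+00] F [ 0.2  0.1 -5.2] M [-0.1   0.11  0.01] w 0.0156
 d(mm) [-0.3 -0.3 23.8] rot [ 0.01 -0.05  0.04]
```

step_arm([
  {"dx": 0,"dy": 0,"dz": 0.004,"rx": 0,"ry": 0,"rz": 0},
  {"dx": 0,"dy": 0,"dz": 0.008,"rx": 0,"ry": 0,"rz": 0},
  {"dx": 0,"dy": 0,"dz": 0.012,"rx": 0,"ry": 0,"rz": 0},
  {"dx": 0,"dy": 0,"dz": 0.016,"rx": 0,"ry": 0,"rz": 0},
  {"dx": 0,"dy": 0,"dz": 0.019,"rx": 0,"ry": 0,"rz": 0},
])

```text
time: 11.8
position: [0.5018, 0.0842, 0.1618]
tool_rot: [0.911, 0.412, 0.001, 0.0]
ft_force: [-1.9, 0.6, 9.3]
grip_width: 0.0155
```

Run:
```python
from h import *
go(.5013,.0842,.1563,48.6)
```

```text
t 11.8 pos [0.5018 0.0842 0.1618] angx 48.64 zax [ 1.1e-03  4.0e-04 -1.0e+00] F [-1.9  0.6  9.3] M [-0.16  0.72  0.02] w 0.0155
 d(mm) [-0.3 -0.4  5.5] rot [ 0.03 -0.06  0.04]
```

step_arm([
  {"dx": 0,"dy": 0,"dz": 0.0025,"rx": 0,"ry": 0,"rz": 0},
  {"dx": 0,"dy": 0,"dz": 0.005,"rx": 0,"ry": 0,"rz": 0},
  {"dx": 0,"dy": 0,"dz": 0.0067,"rx": 0,"ry": 0,"rz": 0},
  {"dx": 0,"dy": 0,"dz": 0.0067,"rx": 0,"ry": 0,"rz": 0},
  {"dx": 0,"dy": 0,"dz": 0.0067,"rx": 0,"ry": 0,"rz": 0},
])

```text
time: 12.42
position: [0.5018, 0.0842, 0.1567]
tool_rot: [0.911, 0.412, 0.001, 0.0]
ft_force: [-4.5, 0.0, 13.0]
grip_width: 0.015
```

Run:
```python
from h import *
go(.5013,.0842,.1563,-11.4)
```

```text
t 12.425 pos [0.5018 0.0842 0.1567] angx 48.65 zax [ 1.9e-03  3.0e-04 -1.0e+00] F [-4.5  0.  13. ] M [-0.1   0.91 -0.01] w 0.015
 d(mm) [-0.3 -0.4  0.4] rot [ 2.000e-02 -1.100e-01  6.005e+01]
```

step_arm([
  {"dx": 0,"dy": 0,"dz": 0.0022,"rx": 0,"ry": 0,"rz": 5},
  {"dx": 0,"dy": 0,"dz": 0.0022,"rx": 0,"ry": 0,"rz": 11},
  {"dx": 0,"dy": 0,"dz": 0.0022,"rx": 0,"ry": 0,"rz": 17},
  {"dx": 0,"dy": 0,"dz": 0.0022,"rx": 0,"ry": 0,"rz": 23},
  {"dx": 0,"dy": 0,"dz": 0.0022,"rx": 0,"ry": 0,"rz": 29},
])

```text
time: 13.05
position: [0.504, 0.0839, 0.1566]
tool_rot: [0.985, 0.17, 0.004, 0.001]
ft_force: [-1.0, -1.0, 11.2]
grip_width: 0.0155
```

Run:
```python
from h import *
go(.5013,.0842,.1563,-11.4)
```

```text
t 13.05 pos [0.504  0.0839 0.1566] angx 19.54 zax [ 7.6e-03 -7.0e-04 -1.0e+00] F [-1.  -1.  11.2] M [-0.18  0.62  0.2 ] w 0.0155
 d(mm) [-2.5 -1.2  0.3] rot [ 0.07 -0.44 30.94]
```

step_arm([
  {"dx": -0.0005,"dy": -0.0003,"dz": 0.0022,"rx": 0,"ry": -0.2,"rz": 6},
  {"dx": -0.001,"dy": -0.0006,"dz": 0.0022,"rx": 0,"ry": -0.4,"rz": 12},
  {"dx": -0.0015,"dy": -0.0008,"dz": 0.0022,"rx": 0,"ry": -0.4,"rz": 18},
  {"dx": -0.0015,"dy": -0.0008,"dz": 0.0022,"rx": 0,"ry": -0.4,"rz": 24},
  {"dx": -0.0015,"dy": -0.0008,"dz": 0.0022,"rx": 0,"ry": -0.4,"rz": 29},
])

```text
time: 13.68
position: [0.5043, 0.0839, 0.1565]
tool_rot: [0.997, -0.083, 0.003, 0.001]
ft_force: [-1.6, -0.0, 12.6]
grip_width: 0.0157
```

Run:
```python
from h import *
go(.5013,.0842,.1563,-11.4)
```

```text
t 13.675 pos [0.5043 0.0839 0.1565] angx -9.56 zax [ 0.006  -0.0022 -1.    ] F [-1.6 -0.  12.6] M [-0.08  0.74  0.31] w 0.0157
 d(mm) [-3.   0.2  0.2] rot [ 0.06 -0.36  1.84]
```

Continue to the stop, watching the moment.

step_arm([
  {"dx": -0.001,"dy": 0,"dz": 0.002,"rx": 0,"ry": -0.2,"rz": 1.5},
  {"dx": -0.001,"dy": 0,"dz": 0.002,"rx": 0,"ry": -0.2,"rz": 3},
  {"dx": -0.001,"dy": 0,"dz": 0.002,"rx": 0,"ry": -0.2,"rz": 4.5},
  {"dx": -0.001,"dy": 0,"dz": 0.002,"rx": 0,"ry": -0.2,"rz": 6},
  {"dx": -0.001,"dy": 0,"dz": 0.002,"rx": 0,"ry": -0.2,"rz": 6},
])

```text
time: 14.3
position: [0.5017, 0.0839, 0.1563]
tool_rot: [0.991, -0.133, 0.0, 0.001]
ft_force: [-7.8, -1.2, 17.7]
grip_width: 0.0155
```

Run:
```python
from h import *
go(.5013,.0842,.1563,-11.4)
```

```text
t 14.3 pos [0.5017 0.0839 0.1563] angx -15.31 zax [-2.0e-04 -2.8e-03 -1.0e+00] F [-7.8 -1.2 17.7] M [0.01 1.62 0.76] w 0.0155
 d(mm) [-0.5 -0.1  0. ] rot [ 0.16 -0.03 -3.91]
```

step_arm([
  {"dx": 0.001,"dy": 0,"dz": 0,"rx": 0,"ry": 0,"rz": -1.5},
  {"dx": 0.001,"dy": 0,"dz": -0.003,"rx": 0,"ry": 0,"rz": -1.5},
  {"dx": 0.001,"dy": 0,"dz": -0.006,"rx": 0,"ry": 0,"rz": -2},
  {"dx": 0.001,"dy": 0,"dz": -0.009,"rx": 0,"ry": 0,"rz": -2},
  {"dx": 0.001,"dy": 0,"dz": -0.0115,"rx": 0,"ry": 0,"rz": -2.5},
])

```text
time: 14.92
position: [0.5019, 0.0839, 0.1682]
tool_rot: [0.994, -0.111, -0.001, 0.001]
ft_force: [-1.7, 0.8, -11.6]
grip_width: 0.0156
```

Run:
```python
from h import *
go(.5013,.0842,.1683,-11.4)
```

```text
t 14.925 pos [0.5019 0.0839 0.1682] angx -12.8 zax [-0.0014 -0.0025 -1.    ] F [ -1.7   0.8 -11.6] M [ 0.22  0.27 -0.11] w 0.0156
 d(mm) [-0.6 -0.1 -0.1] rot [ 0.16  0.05 -1.4 ]
```

step_arm([
  {"dx": 0,"dy": 0,"dz": 0,"rx": 0,"ry": 0,"rz": 0},
  {"dx": 0,"dy": 0,"dz": 0,"rx": 0,"ry": 0,"rz": 0},
  {"dx": 0,"dy": 0,"dz": 0,"rx": 0,"ry": 0,"rz": 0},
  {"dx": 0,"dy": 0,"dz": 0,"rx": 0,"ry": 0,"rz": 0},
  {"dx": 0,"dy": 0,"dz": 0,"rx": 0,"ry": 0,"rz": 0},
], gripper=0.6)

```text
time: 15.55
position: [0.502, 0.0839, 0.1681]
tool_rot: [0.994, -0.112, -0.0, 0.001]
ft_force: [-0.4, 0.8, -0.1]
grip_width: 0.0506
```

step_arm([
  {"dx": 0,"dy": 0,"dz": -0.02,"rx": 0,"ry": 0,"rz": 0},
  {"dx": 0,"dy": 0,"dz": -0.05,"rx": 0,"ry": 0,"rz": 0},
  {"dx": 0,"dy": 0,"dz": -0.08,"rx": 0,"ry": 0,"rz": 0},
  {"dx": 0,"dy": 0,"dz": -0.1,"rx": 0,"ry": 0,"rz": 0},
  {"dx": 0,"dy": 0,"dz": -0.1,"rx": 0,"ry": 0,"rz": 0},
])

```text
time: 16.18
position: [0.5032, 0.0841, 0.2696]
tool_rot: [0.994, -0.111, 0.002, 0.001]
ft_force: [0.7, 0.0, -0.3]
grip_width: 0.0523
```

Run:
```python
from h import *
from rig import viewer
go(.5013,.0842,.26,-11.4)
for n in ["wrist","scene","side"]:
    c=viewer.camera(n); cv2.imwrite(f"pics/{n}7.png",c["img"]); W=cloud(c).reshape(-1,3); W=W[~np.isnan(W[:,0])]; w=W[np.hypot(W[:,0]-.5015,W[:,1]-.0845)<.06]
    b=w[(w[:,2]>.167)&(w[:,2]<.18)]; print(n,len(b),np.median(b[:,2]),cv2.minAreaRect((b[:,:2]*1000).astype(np.float32)))
    t=w[(w[:,2]>.138)&(w[:,2]<.155)]; print(np.median(t[:,2]),cv2.minEnclosingCircle((t[:,:2]*1000).astype(np.float32)))
    if n!="wrist": cv2.imwrite(f"pics/{n}7c.png",cv2.resize(c["img"][120:270,230:380],None,fx=4,fy=4,interpolation=cv2.INTER_CUBIC))
```

```text
t 16.175 pos [0.5032 0.0841 0.2696] angx -12.8 zax [ 0.003  -0.0027 -1.    ] F [ 0.7  0.  -0.3] M [-0.04  0.16  0.02] w 0.0523
 d(mm) [-1.9  0.3  9.6] rot [ 0.12 -0.2  -1.4 ]
wrist 2455 0.17353496806671576 ((502.8055419921875, 83.37034606933594), (15.84411907196045, 67.38330841064453), 76.84236145019531)
0.1477726879656865 ((503.0504150390625, 83.35121154785156), 42.17255783081055)
scene 205 0.1715502636473233 ((500.3291320800781, 82.56901550292969), (20.606117248535156, 67.13107299804688), 76.55931854248047)
0.1463415277527032 ((499.4649658203125, 82.50798034667969), 42.276302337646484)
side 227 0.1730353948700427 ((498.897705078125, 81.6619873046875), (17.540067672729492, 67.33973693847656), 76.22088623046875)
0.14753815635974787 ((498.470703125, 80.40404510498047), 42.22967529296875)
```

View pics/scene7c.png

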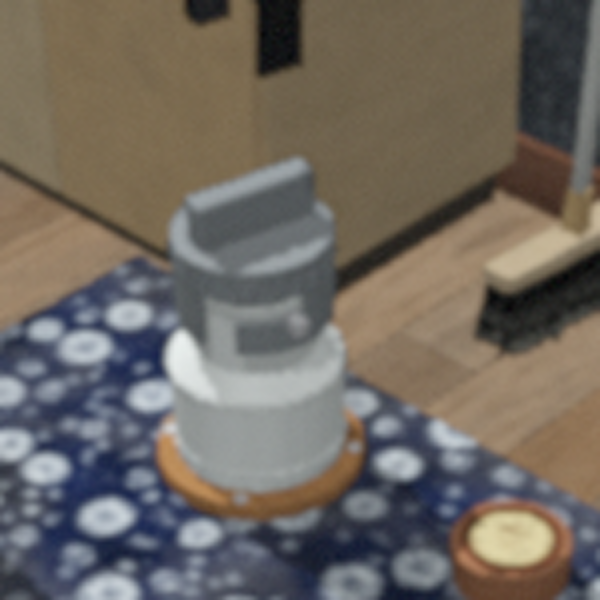

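View pics/wrist7.png

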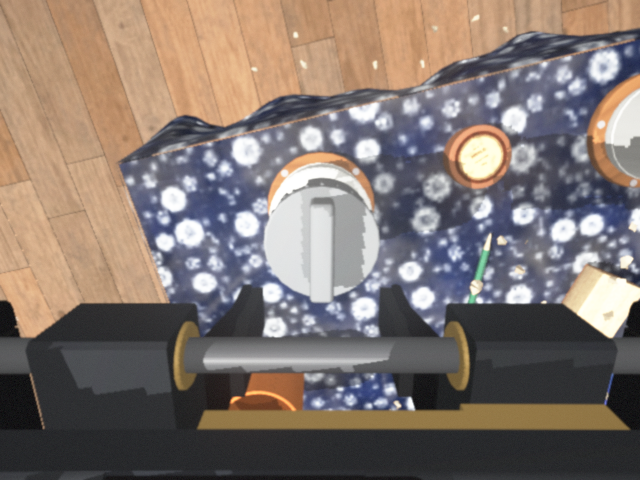

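View pics/side7.png

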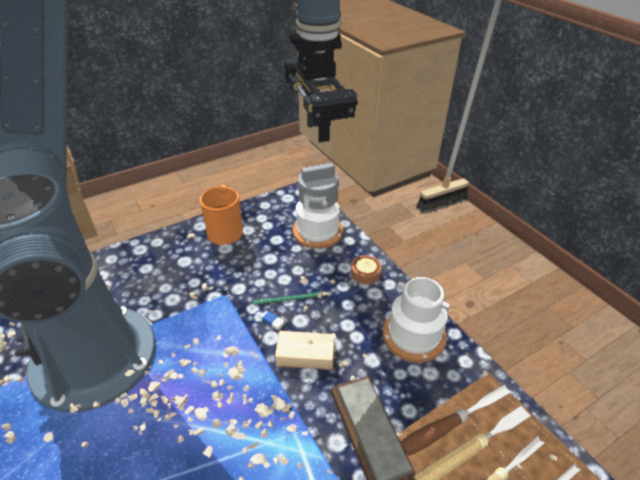

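Run:
```python
from rig import robot
print(robot.hand_in())
```

```text
the job is handed in; nothing more can be done
None
```

The safety cap is off the empty canister and locked on the blade canister. I handed the job in at about 16.3 s of the 58 s limit.

**What I did:**
- **Unlocking:** I pressed the cap about 12 mm, turned it 61° counter-clockwise and lifted it off.
- **Fitting:** I lined its slots up with the blade canister's lugs and lowered it until the spring was compressed 12 mm. I then turned it about 64° clockwise to the stop, where the turning moment rose to 0.76 N m.
- **Release:** I let it rise about 12 mm, opened the gripper and moved away.

**Last checks:**
- **Height:** the wrist camera puts the cap's flat top at 0.1477 m, the same as when it was locked on the empty canister.
- **Lock:** at the locked height an upward pull met about 12 N, against roughly 5 N for the cap's weight, so the lugs are holding it.
- **Angle:** the bar is at about -13.2°, against -11.4° for the canister. That is within the 3° of play.
- **Bystanders:** the wax tin and sanding block look unmoved in the pictures; I did not measure them again.

**Disagreements:** the cameras put the cap's centre up to 4 mm apart horizontally. Under load the tool also drifted 2 to 3 mm sideways during both turns, with only small side forces.

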